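Set out a mixed stack at the microscope bench

ROBOT

A 7-joint arm with a two-finger parallel gripper is mounted at the origin on the work surface. World frame = base frame: x ahead of the robot, y to its left, z up, the work surface at z = 0. Lengths are in m, angles in rad, forces in N, time in s.
With the tool pointing down it reaches from about 0.4 to 0.75 m from the base axis. Payload 19.5 kg.
Tool frame: the origin (TCP) lies midway between the tips of the shut fingers; the grasp point (between the pads) lies 19 mm behind it; z points along the fingers, y is the direction in which the jaws open and shut (so a half turn about z gives the same grasp; the last joint's range is limited). The gripper opens to 85 mm and grips with 20 to 120 N. Pads are 22 mm wide; open, the fingers measure 114 mm over their backs; the gripper's body (76 mm by 85 mm) begins 54 mm behind the grasp point. The pads swing forward as they close: fully open they stand 13 mm farther back than shut.
Start: joints at [-1.156, 0.707, -0.028, 1.485, 0.022, 0.951, -0.075], TCP at [0.254, 0.516, 0.231] pointing down, gripper open.
Joint ranges: [-2.71, 2.71], [-0.32, 2.16], [-1.57, 1.52], [0, 2.45], [-1.46, 4.6], [0, 2.02], [-2.83, 2.83]. Speed limits (rad/s): [1.89, 1.89, 2.57, 2.57, 3.01, 3.01, 3.01].

INTERFACE

Orientations are given as a unit quaternion [w, x, y, z].
In Python, from rig import arm, eyes, job_done gives the robot as it stands.
- The arm moves only by the shell command python3 -m handwheel 'ROWS'. ROWS is JSON, a list of rows, each a list of 3 entries, a list of its own where there are three numbers: the closure in counts, from 0 (fully open) to 255 (shut), then the shift along the world's x, y, z normalised to -1 to 1, where 1 is 10 cm, then the turn, a rotation vector about the world's x, y, z normalised to -1 to 1, where 1 is pi/2 rad. In form: [[fingers, [x, y, z], [ax, ay, az]], ...]. A call has exactly 8 rows; each row shifts and turns the commanded pose from where the row before left it; what a row does not reach is not made up. A row lasts 1/10 s, in which the tool goes at most 50 mm and 8.59 degrees, less where a joint would pass 70% of its speed; a pose out of reach is approached as far as the arm can. A call with a number of a shift or a turn outside -1 to 1 is refused whole. A call with a gripper value outside its range is refused whole. The fingers move at their own pace and stop on an object; the grip force is fixed at half the most. Time passes only in rows, so rows that do not move let the fingers close, or fill a call up. It gives the time, the measured TCP pose, the force and the opening at its end, in the units of the state.
- arm.state(): the state, without advancing time (a new reading comes with each control period).
- eyes.get_image(name): name is "scene" or "side" or "wrist"; returns (picture, depth): 384x512x3 uint8, red, green, blue; 384x512 float32, m along the optical axis (not along the pixel's ray), 0 where there is no reading.
- eyes.camera_info(name): a dict with "fx", "fy", "cx", "cy" (pixels), "eye" and "rotation" of the camera in the world. Camera axes: x right, y up, looking along -z (the intrinsics and any distortion apply to the point x, -y, -z); pixel columns grow to the right and rows downward; lengths in m; the calibration is good to about 2 mm. A picture is of the moment at which its call begins: read the wrist's pose just before it. camera_info takes no time and is no camera call; for the wrist camera it gives the pose at the moment of the call.
- job_done(): hands the job in, once; it reports no verdict.
The state is a dict: "clock": time; "joints": joint angles; "qd": joint speeds; "joint_torque": joint torques, N m; "tool_pos": TCP position; "tool_rot": TCP orientation; "contact_force": force on the tool from outside, world axes, zero at the start; "torque": the same for the moment, N m; "finger_gap": opening from 0.0 (shut) to 1.0 (fully open).
Only numpy, scipy, OpenCV 4.12 (cv2) and the standard library are available. Lean on these libraries where they do the work, as an engineer would, in place of code of your own. Each camera call takes 0.05 s, during which the arm holds its last target. There are 200 camera calls.

TASK

Take the stack apart and set each thing upright on the middle of its own place: the oil bottle in the white saucer, the coverslip box squarely on the square pad of the white stand, the culture dish on the round disc of the dish warmer, and the slide box flat on the aluminium stand, in line with it and with its paper label end at the stand's open end (away from the upright lip). Leave the objective canister standing where it is.

Things in the scene. Friction and masses are not known exactly. Their poses are not given: they have to be found in the camera images.
- oil_bottle_center (a point): Small amber glass oil bottle with black cap, top of the stack. 56 mm tall; the round body is 26 mm across from the foot to 37 mm up, then a shoulder and a 17 mm cap. Point: on its axis, half-way up (28 mm above the foot); z up. About 45 g.
- coverslip_box_center (a point): White plastic square box with a paper patch on top, 38 x 38 x 26 mm tall, closed, second from the top, under the bottle. Point: its centre, 13 mm above its underside; x and y square to its sides, z up. About 60 g.
- dish_center (a point): Round clear plastic culture dish, lid on (one rigid piece), amber gel inside, 58 mm across, 24 mm tall, third from the top, under the coverslip box. Point: its centre, 12 mm above its underside; z up. About 50 g.
- slide_box_center (a point): Black plastic slide box, closed (one rigid piece), 100 mm (x) by 62 mm (y) by 30 mm tall, the bottom of the stack, standing on the table. Point: its centre, 15 mm above its underside. x runs along the length towards the end with the paper label, z up. About 160 g.
- slide_box_label (a point): Paper label on the top and end face at one end of the slide box. Point: on the box's top, 42 mm from its centre along its +x. Same axes as the slide box.
- saucer_floor (a point): Round shallow white ceramic saucer fixed to the table, the place of the oil bottle: about 80 mm across the rim, rim 10 mm above the table, inside about 66 mm across at the floor. Point: middle of its floor, 4 mm above the table; z up.
- square_pad (a point): Square black rubber pad, 50 x 50 mm, on a low white stand (92 x 84 x 14 mm) fixed to the table, the place of the coverslip box. Point: middle of the pad's top, 16 mm above the table; x and y square to the pad's sides, z up.
- warmer_disc (a point): Round aluminium disc, 68 mm across, on top of a black dish warmer (110 x 104 x 30 mm) fixed to the table, the place of the dish. Point: middle of the disc's top, 32 mm above the table; z up.
- slide_stand_floor (a point): Aluminium stand fixed to the table, the place of the slide box: a 140 mm (x) by 84 mm (y) plate with cork lining, 5 mm thick, with an upright lip (22 mm above the table, 8 mm thick) along its short -x end and open at its +x end and along both sides; the lip's inner face is 62 mm from the middle. Point: middle of the plate's top, 5 mm above the table. x points along the plate to the open end, where the label end of the slide box belongs; z up.
- objective_can_center (a point): Bystander: an objective canister, black with a grey lid, loose and upright on the table, 36 mm across and 46 mm tall. Point: its centre, 23 mm above the table. To be left standing where it is.

How it is judged:
By the outcome, as a careful person would: the job done as asked, in the order asked, and still so for the second after the job is handed in, with the robot touching nothing.
It also fails if it takes over 128 s, if anything falls off the work surface, if the arm or the gripper's body presses on something with over 40 N, if the wrist force passes 120 N, or if a joint passes its speed limit or range.

## Working session

There is one attempt and no reset: what is moved stays moved. The work goes in short steps, Python scripts to look and compute and a shell command to move; the robot and the scene stay as the last step left them, time stands still between calls to the robot, and variables do not carry over. Pictures are saved under pics/ and viewed, on a budget of 14 in all, crops included, one or two more only if the job needs it, and the job is handed in when it is done.

```bash
ls; mkdir -p pics; cat > h.py <<'E'
import numpy as np, cv2
from rig import arm, eyes
def snap(n,f):
    info=eyes.camera_info(n); p,d=eyes.get_image(n)
    cv2.imwrite(f'pics/{f}.png',p[:,:,::-1]); np.savez(f'pics/{f}.npz',p=p,d=d,eye=info['eye'],R=np.array(info['rotation']),K=[info[k] for k in('fx','fy','cx','cy')])
    return p,d,info
def load(f): return np.load(f'pics/{f}.npz')
def rays(z,uv):
    fx,fy,cx,cy=z['K'];uv=np.atleast_2d(uv).astype(float)
    c=np.c_[(uv[:,0]-cx)/fx,-(uv[:,1]-cy)/fy,-np.ones(len(uv))]
    return c@z['R'].T
def onplane(z,uv,h):
    r=rays(z,uv);return z['eye']+r*((h-z['eye'][2])/r[:,2])[:,None]
def cloud(z):
    d=z['d'];v,u=np.mgrid[:d.shape[0],:d.shape[1]]
    r=rays(z,np.c_[u.ravel(),v.ravel()]);P=z['eye']+r*d.ravel()[:,None];P[d.ravel()==0]=np.nan
    return P.reshape(d.shape+(3,))
E
python3 - <<'E'
from h import *
print(arm.state())
for n in('scene','side','wrist'):
    p,d,i=snap(n,n+'0');print(n,i,(d>0).mean())
a=[cv2.imread(f'pics/{n}0.png') for n in('scene','side')]
E
```

```text
pics
{'clock': 0.0, 'joints': array([-1.15571524,  0.70709279, -0.02763324,  1.48498606,  0.02201548,
        0.95085464, -0.07547417]), 'qd': array([ 5.24487597e-04,  1.81936485e-03, -9.82780909e-04,  4.94526313e-04,
        3.05830169e-05, -1.26119506e-03,  1.18063751e-03]), 'joint_torque': array([-7.74901710e-04, -8.83210373e+01,  1.23442143e+00, -2.36161029e+01,
        1.68927043e-02,  6.58455596e-03,  7.48355797e-05]), 'tool_pos': array([0.25349849, 0.51583133, 0.23083622]), 'tool_rot': array([-1.01228465e-04,  2.26387205e-01,  9.74037250e-01, -5.09012488e-04]), 'contact_force': array([-0.64179026, -0.20581039,  0.65077327]), 'torque': array([-0.05482565,  0.04081784,  0.01011767]), 'finger_gap': 1.0029074306863122}
scene {'fx': 459.08122305086516, 'fy': 459.08122305086516, 'cx': 252.55089538990183, 'cy': 189.89780055950374, 'eye': array([1.45944941, 0.18204578, 0.77640165]), 'rotation': array([0.56584636, 0.28293437, 0.34754831, 0.69208107])} 0.9960428873697916
side {'fx': 373.1317418849864, 'fy': 373.1317418849864, 'cx': 258.0858158138587, 'cy': 193.98206334968492, 'eye': array([ 0.33008837, -0.59935512,  0.72552412]), 'rotation': array([ 0.90551488,  0.39023412, -0.07442006, -0.14906976])} 0.9959208170572916
wrist {'fx': 303.19750748329443, 'fy': 303.19750748329443, 'cx': 253.444526929896, 'cy': 195.46808836477328, 'eye': array([0.18043272, 0.55215286, 0.37256735]), 'rotation': array([ 0.8375165 , -0.13583247, -0.08386794,  0.52257232])} 0.9961700439453125
```

```bash
sed -i "s/R=np.array(info\['rotation'\])/R=Rotation.from_quat(np.roll(info['rotation'],-1)).as_matrix()/; 1a from scipy.spatial.transform import Rotation" h.py
python3 - <<'E'
from h import *
for n in('scene','side'): snap(n,n+'1')
E
```

```text
(no output)
```

View pics/scene1.png

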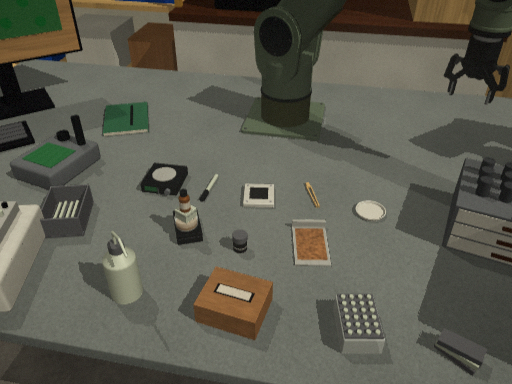

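View pics/side1.png

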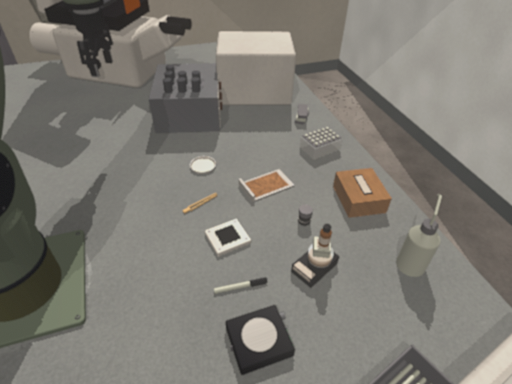

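```bash
python3 - <<'E'
from h import *
B={'scene':dict(stack=(168,188,208,248),warm=(136,158,192,200),pad=(240,180,278,210),stand=(285,215,335,270),sauc=(350,196,390,226),can=(228,226,250,256)),
'side':dict(stack=(288,222,342,288),warm=(220,300,300,372),pad=(200,216,254,258),stand=(234,166,298,204),sauc=(186,152,220,178),can=(294,202,316,228))}
for n in B:
    z=load(n+'1');C=cloud(z)
    tm=C[np.isfinite(C).all(2)&(abs(C[...,2])<.02)];print(n,'table z',np.median(tm[:,2]))
    for k,(a,b,c,d) in B[n].items():
        c_=C[b:d,a:c];p=z['p'][b:d,a:c];h=c_[...,2]
        print(k,end=': ')
        lv={'stack':[(.024,.034),(.045,.058),(.072,.086),(.095,.14)],'warm':[(.022,.04)],'pad':[(.009,.02)],'stand':[(.003,.012),(.015,.03)],'sauc':[(.005,.015)],'can':[(.036,.055)]}[k]
        for lo,hi in lv:
            m=(h>lo)&(h<hi);q=c_[m]
            if len(q)<6: print('few',end=' ');continue
            r=cv2.minAreaRect(q[:,:2].astype(np.float32)*1000)
            print((lo,hi),len(q),'rect',np.round(r[0],0),np.round(r[1],0),round(r[2],1),'mean',np.round(q.mean(0)*1000),end=' | ')
        print()
E
python3 - <<'E'
import cv2,sys
sys.path.insert(0,'.')
a=cv2.imread('pics/scene1.png');b=cv2.imread('pics/side1.png')
r=lambda i,x,y,w,h,s:cv2.resize(i[y:y+h,x:x+w],None,fx=s,fy=s,interpolation=cv2.INTER_CUBIC)
cv2.imwrite('pics/crop1.png',cv2.hconcat([r(a,130,150,260,125,1.5)[:187],r(b,185,150,160,75,2.5)[:187]]))
E
```

```text
scene table z 0.0015137719312283693
stack: (0.024, 0.034) 248 rect [ 593. -176.] [209.  63.] 25.6 mean [ 662. -144.   30.] | (0.045, 0.058) 154 rect [ 663. -145.] [35. 57.] 25.0 mean [ 668. -145.   53.] | (0.072, 0.086) 141 rect [ 651. -148.] [40. 40.] 60.9 mean [ 660. -145.   80.] | (0.095, 0.14) 176 rect [ 659. -147.] [22. 26.] 20.7 mean [ 661. -146.  118.] | 
warm: (0.022, 0.04) 912 rect [ 461. -280.] [123. 104.] 1.4 mean [ 467. -277.   31.] | 
pad: (0.009, 0.02) 645 rect [470.  -5.] [99. 82.] 9.5 mean [476.  -4.  16.] | 
stand: (0.003, 0.012) 1527 rect [619. 157.] [198. 127.] 9.0 mean [636. 156.   6.] | (0.015, 0.03) 158 rect [569. 143.] [15. 84.] 13.4 mean [569. 143.  21.] | 
sauc: (0.005, 0.015) 339 rect [475. 304.] [ 83. 101.] 14.0 mean [475. 298.   8.] | 
can: (0.036, 0.055) 171 rect [679. -11.] [38. 33.] 12.2 mean [682.  -9.  46.] | 
side table z 0.000842594368024252
stack: (0.024, 0.034) 547 rect [ 640. -153.] [102.  62.] 25.0 mean [ 621. -167.   30.] | (0.045, 0.058) 210 rect [ 647. -155.] [49. 57.] 62.5 mean [ 642. -162.   53.] | (0.072, 0.086) 178 rect [ 650. -150.] [40. 37.] 65.1 mean [ 644. -155.   80.] | (0.095, 0.14) 202 rect [ 653. -151.] [22. 25.] 73.8 mean [ 650. -153.  118.] | 
warm: (0.022, 0.04) 2983 rect [ 461. -281.] [123. 104.] 0.8 mean [ 456. -285.   31.] | 
pad: (0.009, 0.02) 985 rect [470.  -3.] [92. 87.] 9.9 mean [469.  -7.  15.] | 
stand: (0.003, 0.012) 913 rect [633. 157.] [162. 185.] 72.4 mean [634. 154.   6.] | (0.015, 0.03) 83 rect [567. 143.] [10. 84.] 10.7 mean [567. 141.  21.] | 
sauc: (0.005, 0.015) 210 rect [476. 299.] [78. 76.] 75.9 mean [478. 300.   8.] | 
can: (0.036, 0.055) 145 rect [678. -10.] [35. 35.] 7.9 mean [676. -12.  45.] |
```

```bash
python3 - <<'E'
from h import *
def rect(z,m,h,conv=True):
    m=m.astype(np.uint8);n,l,s,_=cv2.connectedComponentsWithStats(m);i=1+np.argmax(s[1:,4])
    c=max(cv2.findContours((l==i).astype(np.uint8),cv2.RETR_EXTERNAL,cv2.CHAIN_APPROX_NONE)[0],key=len)[:,0]
    P=onplane(z,c,h)[:,:2]*1000
    r=cv2.minAreaRect(P.astype(np.float32));e=cv2.minEnclosingCircle(P.astype(np.float32))
    return s[i,4],np.round(r[0],1),np.round(r[1],1),round(r[2],1),'circ',np.round(e[0],1),round(e[1],1)
def win(z,b):
    w=np.zeros(z['p'].shape[:2],bool);a,b_,c,d=b;w[b_:d,a:c]=1;return w
for n,B in dict(scene=dict(warm=(136,158,192,200),pad=(240,180,278,210),stand=(285,225,335,270),sauc=(350,196,390,226),stack=(168,188,208,248)),side=dict(warm=(220,300,300,372),pad=(200,216,254,258),stand=(234,166,298,204),sauc=(186,152,220,178),stack=(288,222,342,288))).items():
    z=load(n+'1');v=cv2.cvtColor(z['p'],cv2.COLOR_RGB2HSV).astype(int);V=v[...,2];S=v[...,1];H=v[...,0]
    print(n);print(' disc',rect(z,win(z,B['warm'])&(V>90),.032))
    print(' pad',rect(z,win(z,B['pad'])&(V<70),.016))
    print(' saucer',rect(z,win(z,B['sauc'])&(V>140),.010))
    print(' cork',rect(z,win(z,B['stand'])&(S>90),.005))
    C=cloud(z);w=win(z,B['stack'])
    lab=w&(abs(C[...,2]-.030)<.004)&(V>110);q=C[lab];print(' label',len(q),q.mean(0) if len(q) else '')
    print(' box cloud hull', cv2.minAreaRect((C[w&(abs(C[...,2]-.0305)<.004)&(np.hypot(C[...,0]-.645,C[...,1]+.152)<.07)][:,:2]*1000).astype(np.float32)))
    print(' box top cover',cv2.minAreaRect((C[w&(abs(C[...,2]-.080)<.003)][:,:2]*1000).astype(np.float32)))
    print(' dish',cv2.minAreaRect((C[w&(abs(C[...,2]-.053)<.003)][:,:2]*1000).astype(np.float32)))
    q=C[w&(C[...,2]>.130)][:,:2]*1000;print(' cap',len(q),q.mean(0),C[w][:,2].max(),cv2.minEnclosingCircle(q.astype(np.float32)))
E
```

```text
scene
 disc (np.int32(760), array([ 474.8, -280.5]), array([218.8, 163.6]), 17.6, 'circ', array([ 474.8, -280.5]), 136.6)
 pad (np.int32(186), array([472.2,  -3.4]), array([45.4, 47.3]), 11.4, 'circ', array([471.7,  -3.6]), 32.4)
 saucer (np.int32(444), array([476.1, 298. ]), array([77.2, 78.6]), 60.4, 'circ', array([476.7, 299.2]), 41.0)
 cork (np.int32(909), array([631., 155.]), array([109.6,  70.1]), 10.6, 'circ', array([632.6, 155.8]), 62.8)
 label 2 [ 0.6241946  -0.14058647  0.03037089]
 box cloud hull ((639.4193115234375, -153.96380615234375), (105.59050750732422, 61.97234344482422), 24.911766052246094)
 box top cover ((651.4970092773438, -148.2172088623047), (39.53871536254883, 40.3950309753418), 60.858863830566406)
 dish ((662.3928833007812, -145.19384765625), (32.50979232788086, 56.87449264526367), 25.04302215576172)
 cap 39 [ 657.15115655 -147.44467701] nan ((655.5743408203125, -147.70278930664062), 8.955456733703613)
side
 disc (np.int32(2538), array([ 458.7, -279.9]), array([143.9, 164.8]), 71.5, 'circ', array([ 460.4, -275. ]), 106.1)
 pad (np.int32(229), array([469. ,  -4.4]), array([43.4, 42.7]), 9.5, 'circ', array([468.5,  -4.6]), 28.8)
 saucer (np.int32(428), array([475.7, 302.4]), array([92.3, 85.5]), 77.9, 'circ', array([472.9, 307.7]), 52.4)
 cork (np.int32(526), array([630.9, 155.6]), array([104.5,  64.5]), 11.6, 'circ', array([630.8, 153.9]), 58.9)
 label 189 [ 0.60444229 -0.16870738  0.03052048]
 box cloud hull ((639.6639404296875, -153.31863403320312), (101.55743408203125, 61.93479537963867), 24.639257431030273)
 box top cover ((650.285400390625, -149.88902282714844), (40.325523376464844, 37.470542907714844), 65.10967254638672)
 dish ((647.0818481445312, -154.692138671875), (48.5323486328125, 56.473506927490234), 62.52513885498047)
 cap 51 [ 653.51785121 -149.3170324 ] nan ((654.2929077148438, -147.47869873046875), 9.025579452514648)
```

View pics/crop1.png

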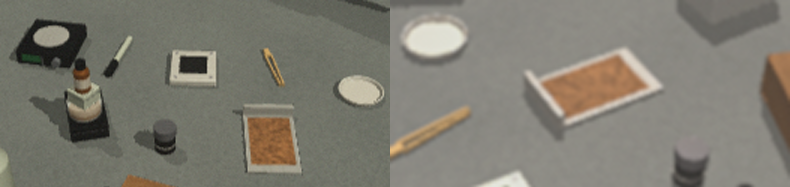

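```bash
python3 -m handwheel '[[0,[0.25,-0.415,0],[0,0,-0.064]],[0,[0.25,-0.415,0],[0,0,-0.064]],[0,[0.25,-0.415,0],[0,0,-0.064]],[0,[0.25,-0.415,0],[0,0,-0.064]],[0,[0.25,-0.415,0],[0,0,-0.064]],[0,[0.25,-0.415,0],[0,0,-0.064]],[0,[0.25,-0.415,0],[0,0,-0.064]],[0,[0.25,-0.415,0],[0,0,-0.064]]]'
python3 -m handwheel '[[0,[0.25,-0.415,0],[0,0,-0.064]],[0,[0.25,-0.415,0],[0,0,-0.064]],[0,[0.25,-0.415,0],[0,0,-0.064]],[0,[0.25,-0.415,0],[0,0,-0.064]],[0,[0.25,-0.415,0],[0,0,-0.064]],[0,[0.25,-0.415,0],[0,0,-0.064]],[0,[0.25,-0.415,0],[0,0,-0.064]],[0,[0.25,-0.415,0],[0,0,-0.064]]]'
cat >> h.py <<'E'
def st():
    s=arm.state();w,x,y,z=s['tool_rot'];R=Rotation.from_quat([x,y,z,w]).as_matrix()
    print('t',round(s['clock'],2),'tcp',np.round(s['tool_pos']*1000,1),'jaw',round(np.degrees(np.arctan2(R[1,1],R[0,1])),2),'tilt',np.round(R[:,2],3),'gap',round(s['finger_gap'],3),'F',np.round(s['contact_force'],1),'q',np.round(s['joints'],2))
def win(z,b):
    w=np.zeros(z['p'].shape[:2],bool);a,b_,c,d=b;w[b_:d,a:c]=1;return w
E
python3 - <<'E'
from h import *
st()
p,d,i=snap('wrist','w2');C=cloud(load('w2'))
for n,lo,hi in(('cap',.131,.14),('cover',.077,.083),('dish',.050,.056),('box',.027,.033)):
    m=(C[...,2]>lo)&(C[...,2]<hi)&(np.hypot(C[...,0]-.65,C[...,1]+.15)<.07)
    v,u=np.where(m);q=(C[m][:,:2]*1000).astype(np.float32)
    if len(q)>5: print(n,len(q),cv2.minAreaRect(q),q.mean(0),cv2.minEnclosingCircle(q),u.min(),u.max(),v.min(),v.max())
E
```

```text
clock: 1.05
tool_pos: [0.4543, 0.1822, 0.2314]
tool_rot: [-0.0, 0.591, 0.807, 0.0]
contact_force: [0.7, 0.1, 0.5]
finger_gap: 1.005
clock: 1.85
tool_pos: [0.6542, -0.1497, 0.2314]
tool_rot: [-0.0, 0.86, 0.511, 0.0]
contact_force: [0.4, 0.4, 0.1]
finger_gap: 0.998
t 1.85 tcp [ 654.2 -149.7  231.4] jaw -28.54 tilt [ 0.  0. -1.] gap 0.998 F [0.4 0.4 0.1] q [ 0.05  0.9   0.34  1.07 -0.28  1.21 -0.13]
cap 316 ((653.57177734375, -148.089599609375), (16.064002990722656, 16.061330795288086), 17.448734283447266) [ 653.85095 -147.7857 ] ((653.7108764648438, -148.20799255371094), 8.441325187683105) 243 262 186 206
cover 595 ((650.167724609375, -149.01719665527344), (37.786354064941406, 37.91982650756836), 63.9478874206543) [ 649.7929  -142.68536] ((650.3373413085938, -149.08192443847656), 25.81951141357422) 231 269 162 199
dish 605 ((651.6718139648438, -146.20169067382812), (47.73532485961914, 55.80390167236328), 63.236083984375) [ 655.729   -142.61171] ((649.7978515625, -150.47677612304688), 28.77811050415039) 225 276 150 193
box 2154 ((638.7527465820312, -153.60476684570312), (100.60673522949219, 62.017215728759766), 25.019826889038086) [ 634.80396 -149.77959] ((639.0405883789062, -153.84979248046875), 57.323760986328125) 200 290 128 222
```

View pics/w2.png

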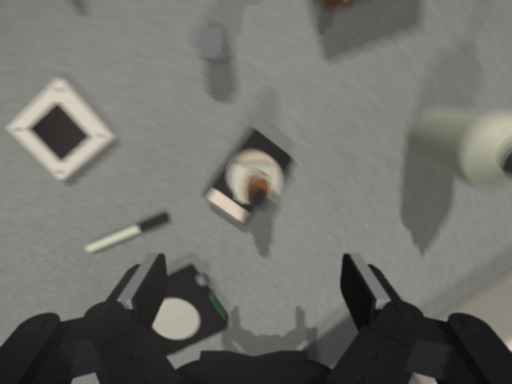

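```bash
python3 -m handwheel '[[0,[0,0.02,-0.35],[0,0,0.028]],[0,[0,0,-0.35],[0,0,0]],[0,[0,0,-0.35],[0,0,0]],[0,[0,0,-0.25],[0,0,0]],[0,[0,0,-0.16],[0,0,0]],[255,[0,0,0],[0,0,0]],[255,[0,0,0],[0,0,0]],[255,[0,0,0],[0,0,0]]]'
python3 -m handwheel '[[255,[0,0,0],[0,0,0]],[255,[0,0,0],[0,0,0]],[255,[0,0,0],[0,0,0]],[255,[0,0,0],[0,0,0]],[255,[0,0,0],[0,0,0]],[255,[0,0,0],[0,0,0]],[255,[0,0,0],[0,0,0]],[255,[0,0,0],[0,0,0]]]'
python3 -c "
from h import *
st()"
```

```text
clock: 2.7
tool_pos: [0.6541, -0.1461, 0.0865]
tool_rot: [0.0, 0.847, 0.531, 0.001]
contact_force: [0.3, 0.1, -0.1]
finger_gap: 0.516
clock: 3.5
tool_pos: [0.654, -0.1461, 0.0864]
tool_rot: [0.0, 0.847, 0.531, 0.0]
contact_force: [-1.8, 0.7, 7.4]
finger_gap: 0.286
t 3.5 tcp [ 654.  -146.1   86.4] jaw -25.81 tilt [ 0.001 -0.    -1.   ] gap 0.286 F [-1.8  0.7  7.4] q [ 0.06  1.05  0.28  1.24 -0.31  0.89 -0.05]
```

```bash
python3 -m handwheel '[[255,[0,0,0.1],[0,0,0]],[255,[0,0,0.3],[0,0,0]],[255,[-0.08,0.2,0.4],[0,0,0]],[255,[-0.161,0.407,0],[0,0,0]],[255,[-0.161,0.407,0],[0,0,0]],[255,[-0.161,0.407,0],[0,0,0]],[255,[-0.161,0.407,0],[0,0,0]],[255,[-0.161,0.407,0],[0,0,0]]]'
python3 -m handwheel '[[255,[-0.161,0.407,0],[0,0,0]],[255,[-0.161,0.407,0],[0,0,0]],[255,[-0.161,0.407,0],[0,0,0]],[255,[-0.161,0.407,0],[0,0,0]],[255,[-0.161,0.407,0],[0,0,0]],[255,[-0.081,0.205,0],[0,0,0]],[255,[0,0,0],[0,0,0]],[255,[0,0,0],[0,0,0]]]'
python3 - <<'E'
from h import *
st()
snap('wrist','w3');snap('side','s3')
z=load('w3');C=cloud(z)
m=(C[...,2]>.0065)&(C[...,2]<.014)&(np.hypot(C[...,0]-.476,C[...,1]-.30)<.05);q=(C[m][:,:2]*1000).astype(np.float32)
print(cv2.minEnclosingCircle(q),cv2.minAreaRect(q))
cv2.imwrite('pics/v3.png',cv2.hconcat([cv2.imread('pics/w3.png'),cv2.imread('pics/s3.png')[100:260,120:300].repeat(2,0).repeat(2,1)[:384,:280].copy() if 0 else cv2.resize(cv2.imread('pics/s3.png')[60:252,150:290],(280,384))]))
E
```

```text
clock: 4.3
tool_pos: [0.5645, 0.0791, 0.1663]
tool_rot: [0.0, 0.847, 0.531, 0.001]
contact_force: [0.9, 0.2, -1.5]
finger_gap: 0.286
clock: 5.1
tool_pos: [0.4767, 0.3014, 0.1659]
tool_rot: [0.0, 0.847, 0.531, 0.0]
contact_force: [0.4, -0.5, -0.4]
finger_gap: 0.288
t 5.1 tcp [476.7 301.4 165.9] jaw -25.79 tilt [ 0.001  0.    -1.   ] gap 0.288 F [ 0.4 -0.5 -0.4] q [-0.82  0.81  0.39  1.62 -0.4   0.79 -0.7 ]
((476.1973876953125, 297.7751159667969), 39.7012825012207) ((476.31103515625, 297.7524719238281), (77.81861114501953, 78.13581085205078), 64.41219329833984)
```

View pics/v3.png

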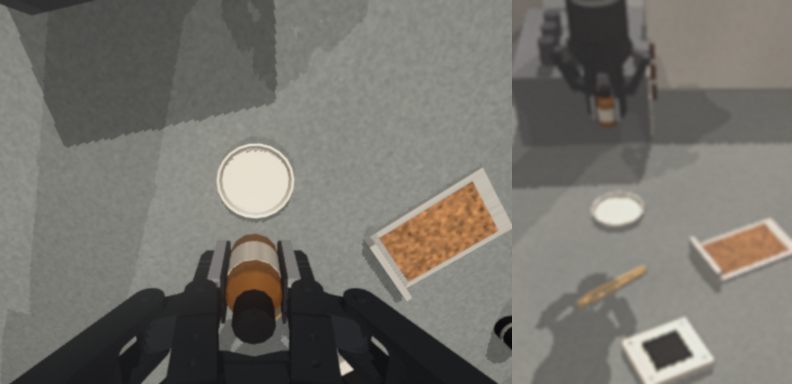

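```bash
python3 -m handwheel '[[255,[0,-0.013,-0.3],[0,0,0]],[255,[0,0,-0.4],[0,0,0]],[255,[0,0,-0.3],[0,0,0]],[255,[0,0,-0.25],[0,0,0]],[255,[0,0,-0.15],[0,0,0]],[255,[0,0,-0.08],[0,0,0]],[255,[0,0,-0.05],[0,0,0]],[255,[0,0,0],[0,0,0]]]'
python3 -c "
from h import *
st()"
```

```text
clock: 6.0
tool_pos: [0.4768, 0.3002, 0.0126]
tool_rot: [-0.0, 0.847, 0.531, 0.0]
contact_force: [0.1, 0.3, 0.1]
finger_gap: 0.287
t 6.0 tcp [476.8 300.2  12.6] jaw -25.83 tilt [ 0.  0. -1.] gap 0.287 F [0.1 0.3 0.1] q [-0.75  1.04  0.25  1.7  -0.5   0.46 -0.61]
```

Lower in 1 mm steps until contact, then open slightly.

```bash
python3 -m handwheel '[[255,[0,0,-0.01],[0,0,0]],[255,[0,0,-0.01],[0,0,0]],[255,[0,0,0],[0,0,0]],[255,[0,0,0],[0,0,0]],[255,[0,0,0],[0,0,0]],[255,[0,0,0],[0,0,0]],[255,[0,0,0],[0,0,0]],[255,[0,0,0],[0,0,0]]]'
```

```text
clock: 6.8
tool_pos: [0.4766, 0.3003, 0.0104]
tool_rot: [-0.0, 0.847, 0.531, 0.0]
contact_force: [-0.0, -0.4, 5.1]
finger_gap: 0.282
```

```bash
python3 -m handwheel '[[165,[0,0,0],[0,0,0]],[150,[0,0,0],[0,0,0]],[100,[0,0,0],[0,0,0]],[50,[0,0,0],[0,0,0]],[0,[0,0,0],[0,0,0]],[0,[0,0,0],[0,0,0]],[0,[0,0,0.1],[0,0,0]],[0,[0,0,0.3],[0,0,0]]]'
python3 -m handwheel '[[0,[0,0,0.4],[0,0,0]],[0,[0,0,0.4],[0,0,0]],[0,[0,0,0.3],[0,0,0]],[0,[0,0,0.2],[0,0,0]],[0,[0,0,0],[0,0,0]],[0,[0,0,0],[0,0,0]],[0,[0,0,0],[0,0,0]],[0,[0,0,0],[0,0,0]]]'
python3 - <<'E'
from h import *
st()
snap('wrist','w4')
z=load('w4');C=cloud(z)
for lo,hi in((.0065,.014),(.055,.065)):
    m=(C[...,2]>lo)&(C[...,2]<hi)&(np.hypot(C[...,0]-.476,C[...,1]-.30)<.05);q=(C[m][:,:2]*1000).astype(np.float32)
    print(len(q),cv2.minEnclosingCircle(q),cv2.minAreaRect(q))
# stand and pad refine
V=cv2.cvtColor(z['p'],cv2.COLOR_RGB2HSV)
m=((V[...,1]>90)&(C[...,2]<.012)&(np.hypot(C[...,0]-.631,C[...,1]-.155)<.08));q=(C[m][:,:2]*1000).astype(np.float32);print('cork',len(q),cv2.minAreaRect(q))
m=((C[...,2]>.017)&(C[...,2]<.026)&(np.hypot(C[...,0]-.568,C[...,1]-.143)<.06));q=(C[m][:,:2]*1000).astype(np.float32);print('lip',len(q),cv2.minAreaRect(q) if len(q) else '')
E
```

```text
clock: 7.6
tool_pos: [0.4756, 0.2996, 0.0496]
tool_rot: [-0.0, 0.847, 0.531, -0.002]
contact_force: [0.0, -0.2, 1.3]
finger_gap: 1.003
clock: 8.4
tool_pos: [0.4763, 0.3, 0.1796]
tool_rot: [-0.0, 0.847, 0.531, -0.001]
contact_force: [-0.0, -0.2, -0.6]
finger_gap: 1.001
t 8.4 tcp [476.3 300.  179.6] jaw -25.82 tilt [-0.001 -0.001 -1.   ] gap 1.001 F [-0.  -0.2 -0.6] q [-0.82  0.79  0.41  1.61 -0.4   0.83 -0.7 ]
809 ((476.2364196777344, 298.0932312011719), 39.564327239990234) ((475.87188720703125, 298.0244140625), (78.55333709716797, 77.77169036865234), 66.40457916259766)
268 ((475.3760070800781, 298.4140930175781), 8.562386512756348) ((475.3509216308594, 298.34283447265625), (16.255586624145508, 16.596481323242188), 19.45241928100586)
cork 5336 ((631.7227783203125, 155.80335998535156), (109.58722686767578, 70.40985870361328), 10.703839302062988)
lip 478 ((566.71240234375, 143.77374267578125), (8.042699813842773, 85.06580352783203), 10.69662857055664)
```

View pics/w4.png

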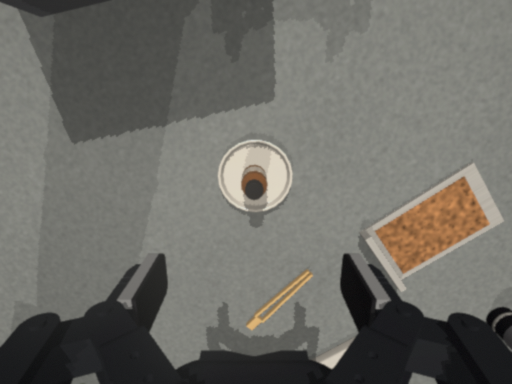

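```bash
python3 -m handwheel '[[0,[0.158,-0.408,0],[0,0,0]],[0,[0.158,-0.408,0],[0,0,0]],[0,[0.158,-0.408,0],[0,0,0]],[0,[0.158,-0.408,0],[0,0,0]],[0,[0.158,-0.408,0],[0,0,0]],[0,[0.158,-0.408,0],[0,0,0]],[0,[0.158,-0.408,0],[0,0,0]],[0,[0.158,-0.408,0],[0,0,0]]]'
python3 -m handwheel '[[0,[0.158,-0.408,0],[0,0,0]],[0,[0.158,-0.408,0],[0,0,0]],[0,[0.158,-0.408,0],[0,0,0]],[0,[0,0,0],[0,0,0]],[0,[0,0,0],[0,0,0]],[0,[0,0,0],[0,0,0]],[0,[0,0,0],[0,0,0]],[0,[0,0,0],[0,0,0]]]'
cat >> h.py <<'E'
def top(C,x,y,lo,hi,r=.07):
    m=(C[...,2]>lo)&(C[...,2]<hi)&(np.hypot(C[...,0]-x,C[...,1]-y)<r);q=(C[m][:,:2]*1000).astype(np.float32)
    if len(q)<6: print('few');return
    a=cv2.minAreaRect(q);c=cv2.minEnclosingCircle(q)
    print(len(q),'rect',np.round(a[0],1),np.round(a[1],1),round(a[2],1),'circ',np.round(c[0],1),round(c[1],1),'z',np.round(np.median(C[m][:,2])*1000,1))
E
python3 - <<'E'
from h import *
st()
snap('wrist','w5');z=load('w5');C=cloud(z)
top(C,.65,-.15,.076,.084);top(C,.65,-.15,.05,.056);top(C,.64,-.153,.027,.033);print('pad');top(C,.47,-.004,.010,.02)
V=z['p'].max(2);m=(V<60)&(np.hypot(C[...,0]-.47,C[...,1]+.004)<.05);q=(C[m][:,:2]*1000).astype(np.float32);print(len(q),cv2.minAreaRect(q))
top(C,.68,-.01,.04,.05,.04)
E
```

```text
clock: 9.25
tool_pos: [0.6031, -0.028, 0.1799]
tool_rot: [-0.0, 0.847, 0.531, -0.0]
contact_force: [-0.0, 0.7, 0.0]
finger_gap: 0.999
clock: 10.05
tool_pos: [0.6504, -0.1477, 0.1804]
tool_rot: [-0.0, 0.847, 0.532, 0.0]
contact_force: [-0.8, 0.8, 0.1]
finger_gap: 1.005
t 10.05 tcp [ 650.4 -147.7  180.4] jaw -25.75 tilt [ 0.  0. -1.] gap 1.005 F [-0.8  0.8  0.1] q [ 0.05  0.94  0.32  1.17 -0.29  1.08 -0.06]
1883 rect [ 650. -149.] [38.2 38. ] 63.4 circ [ 649.6 -149. ] 26.1 z 79.3
813 rect [ 650.6 -149.9] [55.1 57.1] 33.4 circ [ 649.5 -150.4] 29.0 z 53.0
2876 rect [ 638.7 -153.5] [100.6  62. ] 25.0 circ [ 639.  -152.9] 57.6 z 29.2
pad
6719 rect [469.8  -4.1] [92.7 83.6] 9.5 circ [470.4  -4. ] 60.3 z 13.5
2373 ((469.7133483886719, -3.772024154663086), (50.02019500732422, 49.37995147705078), 10.067511558532715)
1705 rect [677.  -10.1] [34.6 35. ] 64.0 circ [677.   -9.7] 18.0 z 45.0
```

```bash
python3 -m handwheel '[[0,[-0.004,-0.013,-0.35],[0,0,-0.01]],[0,[0,0,-0.4],[0,0,0]],[0,[0,0,-0.3],[0,0,0]],[0,[0,0,-0.19],[0,0,0]],[0,[0,0,0],[0,0,0]],[130,[0,0,0],[0,0,0]],[180,[0,0,0],[0,0,0]],[255,[0,0,0],[0,0,0]]]'
python3 -m handwheel '[[255,[0,0,0],[0,0,0]],[255,[0,0,0],[0,0,0]],[255,[0,0,0],[0,0,0]],[255,[0,0,0],[0,0,0]],[255,[0,0,0],[0,0,0]],[255,[0,0,0],[0,0,0]],[255,[0,0,0],[0,0,0]],[255,[0,0,0.1],[0,0,0]]]'
python3 -c "
from h import *
st()"
```

```text
clock: 10.9
tool_pos: [0.6504, -0.1499, 0.0575]
tool_rot: [0.001, 0.851, 0.525, 0.001]
contact_force: [-0.2, 0.6, -0.4]
finger_gap: 0.516
clock: 11.7
tool_pos: [0.6496, -0.1497, 0.0663]
tool_rot: [-0.0, 0.851, 0.525, -0.0]
contact_force: [0.2, 0.0, -1.0]
finger_gap: 0.431
t 11.7 tcp [ 649.6 -149.7   66.3] jaw -26.71 tilt [-0.001  0.    -1.   ] gap 0.431 F [ 0.2  0.  -1. ] q [ 0.06  1.07  0.28  1.27 -0.33  0.85 -0.04]
```

```bash
python3 -m handwheel '[[255,[0,0,0.3],[0,0,0]],[255,[0,0,0.4],[0,0,0]],[255,[-0.3,0.242,0],[0,0,0.0676]],[255,[-0.3,0.242,0],[0,0,0.0676]],[255,[-0.3,0.242,0],[0,0,0.0676]],[255,[-0.3,0.242,0],[0,0,0.0676]],[255,[-0.3,0.242,0],[0,0,0.0676]],[255,[-0.3,0.242,0],[0,0,0.0676]]]'
python3 -m handwheel '[[255,[0,0,0],[0,0,0]],[255,[0,0,-0.2],[0,0,0]],[255,[0,0,-0.3],[0,0,0]],[255,[0,0,-0.2],[0,0,0]],[255,[0,0,-0.1],[0,0,0]],[255,[0,0,0],[0,0,0]],[255,[0,0,0],[0,0,0]],[255,[0,0,0],[0,0,0]]]'
python3 - <<'E'
from h import *
st()
snap('wrist','w6');z=load('w6');C=cloud(z)
top(C,.47,-.004,.075,.09,.04);top(C,.47,-.004,.010,.02)
V=z['p'].max(2);m=(V<60)&(C[...,2]<.022)&(np.hypot(C[...,0]-.47,C[...,1]+.004)<.05);q=(C[m][:,:2]*1000).astype(np.float32);print(len(q),cv2.minAreaRect(q))
E
```

```text
clock: 12.5
tool_pos: [0.4688, -0.0039, 0.1372]
tool_rot: [0.0, 0.643, 0.766, 0.0]
contact_force: [1.2, 1.2, -1.3]
finger_gap: 0.434
clock: 13.3
tool_pos: [0.4704, -0.0047, 0.0572]
tool_rot: [0.001, 0.644, 0.765, 0.0]
contact_force: [-0.0, -0.8, -0.2]
finger_gap: 0.43
t 13.3 tcp [470.4  -4.7  57.2] jaw 9.78 tilt [ 0.001 -0.    -1.   ] gap 0.43 F [-0.  -0.8 -0.2] q [-0.09  0.88  0.06  2.03 -0.2   0.24  0.31]
7292 rect [470.   -3.7] [64.4 39.5] 10.5 circ [468.9   2.2] 32.2 z 79.0
10193 rect [468.1   4.6] [92.1 68.5] 9.8 circ [468.1   3.4] 56.3 z 13.4
1771 ((470.5316162109375, 10.657402992248535), (41.618186950683594, 22.69420623779297), 9.787261962890625)
```

View pics/w6.png

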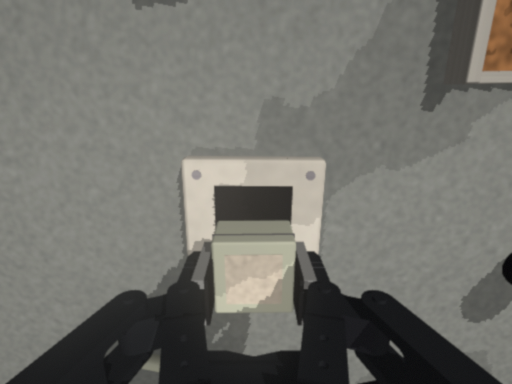

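```bash
python3 -m handwheel '[[255,[-0.008,0,-0.15],[0,0,0]],[255,[0,0,-0.12],[0,0,0]],[255,[0,0,-0.08],[0,0,0]],[255,[0,0,-0.03],[0,0,0]],[255,[0,0,-0.01],[0,0,0]],[255,[0,0,0],[0,0,0]],[255,[0,0,0],[0,0,0]],[255,[0,0,0],[0,0,0]]]'
python3 -c "
from h import *
st()"
```

```text
clock: 14.15
tool_pos: [0.4691, -0.0047, 0.0187]
tool_rot: [0.0, 0.644, 0.765, 0.0]
contact_force: [-8.6, 0.7, 45.3]
finger_gap: 0.432
t 14.15 tcp [469.1  -4.7  18.7] jaw 9.8 tilt [ 0.001  0.    -1.   ] gap 0.432 F [-8.6  0.7 45.3] q [-0.08  0.96  0.04  2.04 -0.21  0.15  0.32]
```

```bash
python3 -m handwheel '[[255,[0,0,0.006],[0,0,0]],[255,[0,0,0.004],[0,0,0]],[255,[0,0,0],[0,0,0]],[255,[0,0,0],[0,0,0]],[255,[0,0,0],[0,0,0]],[255,[0,0,0],[0,0,0]],[255,[0,0,0],[0,0,0]],[255,[0,0,0],[0,0,0]]]'

```

```text
clock: 14.95
tool_pos: [0.4691, -0.0047, 0.0188]
tool_rot: [0.0, 0.644, 0.765, 0.0]
contact_force: [-3.3, 0.3, 16.6]
finger_gap: 0.434
```

```bash
python3 -m handwheel '[[255,[0,0,0.004],[0,0,0]],[130,[0,0,0],[0,0,0]],[120,[0,0,0],[0,0,0]],[60,[0,0,0],[0,0,0]],[0,[0,0,0],[0,0,0]],[0,[0,0,0],[0,0,0]],[0,[0,0,0.2],[0,0,0]],[0,[0,0,0.4],[0,0,0]]]'
python3 -m handwheel '[[0,[0,0,0.4],[0,0,0]],[0,[0,0,0.4],[0,0,0]],[0,[0,0,0.2],[0,0,0]],[0,[0,0,0],[0,0,0]],[0,[0,0,0],[0,0,0]],[0,[0,0,0],[0,0,0]],[0,[0,0,0],[0,0,0]],[0,[0,0,0],[0,0,0]]]'
python3 - <<'E'
from h import *
st()
snap('wrist','w7');z=load('w7');C=cloud(z)
top(C,.47,-.004,.038,.046,.04);top(C,.47,-.004,.010,.02)
top(C,.46,-.28,.029,.036,.06)
V=z['p'].max(2);m=(V<60)&(C[...,2]<.022)&(np.hypot(C[...,0]-.47,C[...,1]+.004)<.05);q=(C[m][:,:2]*1000).astype(np.float32);print(len(q),cv2.minAreaRect(q))
E
```

```text
clock: 15.75
tool_pos: [0.4681, -0.0047, 0.0778]
tool_rot: [-0.001, 0.644, 0.765, -0.001]
contact_force: [-0.3, -0.4, 0.2]
finger_gap: 1.0
clock: 16.55
tool_pos: [0.4689, -0.0047, 0.1781]
tool_rot: [-0.0, 0.644, 0.765, -0.0]
contact_force: [-0.5, 0.2, -0.2]
finger_gap: 1.002
t 16.55 tcp [468.9  -4.7 178.1] jaw 9.79 tilt [-0.001 -0.    -1.   ] gap 1.002 F [-0.5  0.2 -0.2] q [-0.14  0.65  0.15  1.93 -0.17  0.58  0.29]
1490 rect [468.3  -3.5] [37.4 37.6] 10.7 circ [468.7  -3.7] 26.0 z 41.3
5101 rect [469.5  -3.3] [92.2 83.7] 9.8 circ [469.7  -3.2] 60.2 z 13.2
173 rect [ 424.1 -242. ] [37.9 15.6] 38.0 circ [ 425.1 -243.5] 19.1 z 29.5
88 ((487.8146057128906, 0.18863296508789062), (9.124865531921387, 46.27177047729492), 11.688741683959961)
```

View pics/w7.png

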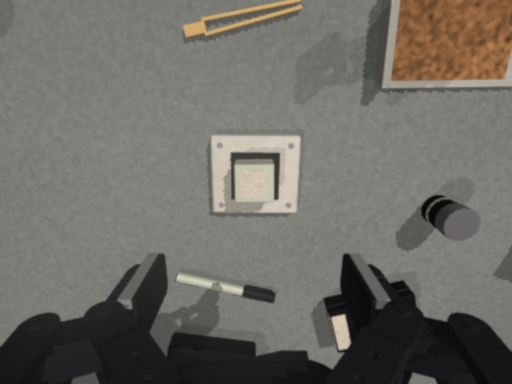

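```bash
python3 -m handwheel '[[0,[0.201,-0.162,0],[0,0,-0.0923]],[0,[0.201,-0.162,0],[0,0,-0.0923]],[0,[0.201,-0.162,0],[0,0,-0.0923]],[0,[0.201,-0.162,0],[0,0,-0.0923]],[0,[0.201,-0.162,0],[0,0,-0.0923]],[0,[0.201,-0.162,0],[0,0,-0.0923]],[0,[0.201,-0.162,0],[0,0,-0.0923]],[0,[0.201,-0.162,0],[0,0,-0.0923]]]'
python3 -m handwheel '[[0,[0.201,-0.162,0],[0,0,-0.0923]],[0,[0,0,0],[0,0,0]],[0,[0,0,0],[0,0,0]],[0,[0,0,0],[0,0,0]],[0,[0,0,0],[0,0,0]],[0,[0,0,0],[0,0,0]],[0,[0,0,0],[0,0,0]],[0,[0,0,0],[0,0,0]]]'
python3 - <<'E'
from h import *
st()
snap('wrist','w8');z=load('w8');C=cloud(z)
top(C,.65,-.15,.048,.058);top(C,.64,-.153,.027,.033);print('warm')
top(C,.46,-.28,.027,.036,.1)
V=z['p'].max(2);m=(V>110)&(C[...,2]>.02)&(C[...,2]<.04)&(np.hypot(C[...,0]-.46,C[...,1]+.28)<.05);q=(C[m][:,:2]*1000).astype(np.float32);print(len(q),cv2.minAreaRect(q),cv2.minEnclosingCircle(q))
E
```

```text
clock: 17.4
tool_pos: [0.6305, -0.1348, 0.1783]
tool_rot: [-0.0, 0.959, 0.284, -0.0]
contact_force: [-0.8, 0.4, -0.3]
finger_gap: 0.996
clock: 18.2
tool_pos: [0.65, -0.1504, 0.1788]
tool_rot: [-0.0, 0.976, 0.217, 0.0]
contact_force: [-0.2, -0.6, -0.1]
finger_gap: 1.002
t 18.2 tcp [ 650.  -150.4  178.8] jaw -64.96 tilt [ 0.  0. -1.] gap 1.002 F [-0.2 -0.6 -0.1] q [-0.02  0.97  0.54  1.17 -0.49  1.12 -0.6 ]
2948 rect [ 649.9 -150.7] [57.1 57. ] 66.1 circ [ 649.7 -150.8] 28.9 z 53.1
2771 rect [ 639.1 -153.4] [99.8 61.9] 25.1 circ [ 639.2 -153.6] 57.5 z 29.2
warm
2563 rect [ 478.1 -280.4] [ 67.6 103.3] 1.3 circ [ 476.8 -279.9] 60.2 z 29.2
451 ((476.42425537109375, -274.3553161621094), (26.45343017578125, 64.72925567626953), 17.847936630249023) ((465.06134033203125, -278.0140686035156), 32.39039611816406)
```

View pics/w8.png

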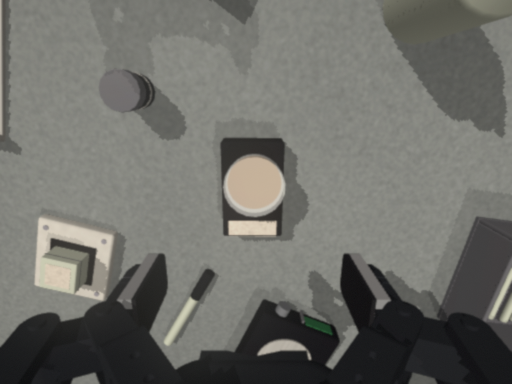

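```bash
python3 -m handwheel '[[0,[0,-0.003,-0.3],[0,0,0]],[0,[0,0,-0.4],[0,0,0]],[0,[0,0,-0.35],[0,0,0]],[0,[0,0,-0.25],[0,0,0]],[0,[0,0,-0.15],[0,0,0]],[0,[0,0,-0.05],[0,0,0]],[60,[0,0,0],[0,0,0]],[100,[0,0,0],[0,0,0]]]'
python3 -m handwheel '[[255,[0,0,0],[0,0,0]],[255,[0,0,0],[0,0,0]],[255,[0,0,0],[0,0,0]],[255,[0,0,0],[0,0,0]],[255,[0,0,0],[0,0,0]],[255,[0,0,0.05],[0,0,0]],[255,[0,0,0.1],[0,0,0]],[255,[0,0,0],[0,0,0]]]'
python3 -c "
from h import *
st()"
```

```text
clock: 19.05
tool_pos: [0.6506, -0.151, 0.0299]
tool_rot: [0.0, 0.976, 0.217, 0.001]
contact_force: [0.3, -0.3, 1.0]
finger_gap: 0.69
clock: 19.85
tool_pos: [0.6508, -0.151, 0.0457]
tool_rot: [0.001, 0.976, 0.217, 0.001]
contact_force: [0.2, -0.7, -0.5]
finger_gap: 0.658
t 19.85 tcp [ 650.8 -151.    45.7] jaw -64.96 tilt [ 0.002 -0.001 -1.   ] gap 0.658 F [ 0.2 -0.7 -0.5] q [-0.01  1.13  0.47  1.27 -0.57  0.86 -0.54]
```

```bash
python3 -m handwheel '[[255,[0,0,0.3],[0,0,0]],[255,[0,0,0.4],[0,0,0]],[255,[-0.316,-0.215,0],[0,0,0]],[255,[-0.316,-0.215,0],[0,0,0]],[255,[-0.316,-0.215,0],[0,0,0]],[255,[-0.316,-0.215,0],[0,0,0]],[255,[-0.316,-0.215,0],[0,0,0]],[255,[-0.316,-0.215,0],[0,0,0]]]'
python3 -m handwheel '[[255,[0,0,0],[0,0,0]],[255,[0,0,0],[0,0,0]],[255,[0,0,0],[0,0,0]],[255,[0,0,0],[0,0,0]],[255,[0,0,0],[0,0,0]],[255,[0,0,0],[0,0,0]],[255,[0,0,0],[0,0,0]],[255,[0,0,0],[0,0,0]]]'
python3 - <<'E'
from h import *
st()
snap('wrist','w9')
for f in('w9','side1','scene1'):
    z=load(f);C=cloud(z);V=z['p'].max(2)
    print(f);top(C,.46,-.28,.026,.036,.1)
    m=(V>(140 if f!='w9' else 110))&(C[...,2]>.02)&(C[...,2]<.04)&(np.hypot(C[...,0]-.46,C[...,1]+.28)<.05);q=(C[m][:,:2]*1000).astype(np.float32);print(len(q),cv2.minAreaRect(q),cv2.minEnclosingCircle(q))
E
```

```text
clock: 20.65
tool_pos: [0.4592, -0.2804, 0.1141]
tool_rot: [0.0, 0.976, 0.217, 0.0]
contact_force: [0.8, -1.0, -0.5]
finger_gap: 0.656
clock: 21.45
tool_pos: [0.4604, -0.2797, 0.1136]
tool_rot: [-0.0, 0.976, 0.217, -0.0]
contact_force: [0.7, 0.3, -0.5]
finger_gap: 0.658
t 21.45 tcp [ 460.4 -279.7  113.6] jaw -64.97 tilt [-0.  0. -1.] gap 0.658 F [ 0.7  0.3 -0.5] q [ 0.28  0.87  0.4   1.76 -0.53  0.63 -0.14]
w9
11419 rect [ 456.7 -280.7] [108.8 103.5] 1.1 circ [ 456.3 -280.8] 73.0 z 29.3
3352 ((465.2983093261719, -276.45751953125), (47.748802185058594, 68.9454116821289), 25.107961654663086) ((455.4098205566406, -280.9648132324219), 34.77654266357422)
side1
2884 rect [ 460.7 -280.6] [117.9 104.5] 0.4 circ [ 456.7 -281. ] 73.0 z 31.0
938 ((455.94903564453125, -280.2929382324219), (66.99819946289062, 67.69279479980469), 32.72829055786133) ((455.7619934082031, -279.4941711425781), 34.8968620300293)
scene1
833 rect [ 459.7 -279.7] [119.2 104.5] 1.2 circ [ 457.8 -280.3] 72.4 z 31.9
222 ((458.29296875, -278.9873046875), (61.99034881591797, 62.11058044433594), 44.494171142578125) ((458.1165771484375, -279.18939208984375), 33.16082000732422)
```

View pics/w9.png

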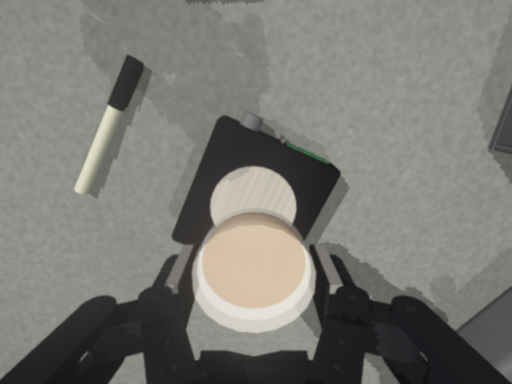

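```bash
python3 -m handwheel '[[255,[-0.036,-0.005,-0.2],[0,0,0]],[255,[0,0,-0.25],[0,0,0]],[255,[0,0,-0.2],[0,0,0]],[255,[0,0,-0.1],[0,0,0]],[255,[0,0,-0.04],[0,0,0]],[255,[0,0,0],[0,0,0]],[255,[0,0,0],[0,0,0]],[255,[0,0,0],[0,0,0]]]'
python3 -m handwheel '[[255,[0,0,-0.008],[0,0,0]],[255,[0,0,0],[0,0,0]],[255,[0,0,0],[0,0,0]],[255,[0,0,0],[0,0,0]],[255,[0,0,0],[0,0,0]],[255,[0,0,0],[0,0,0]],[255,[0,0,0],[0,0,0]],[255,[0,0,0],[0,0,0]]]'
python3 -c "
from h import *
st()"
```

```text
clock: 22.3
tool_pos: [0.4571, -0.2804, 0.0354]
tool_rot: [0.0, 0.976, 0.217, 0.0]
contact_force: [0.5, -0.5, 0.6]
finger_gap: 0.658
clock: 23.1
tool_pos: [0.4568, -0.2803, 0.0339]
tool_rot: [-0.0, 0.976, 0.217, 0.0]
contact_force: [0.3, 0.5, 0.1]
finger_gap: 0.656
t 23.1 tcp [ 456.8 -280.3   33.9] jaw -64.97 tilt [ 0.  0. -1.] gap 0.656 F [0.3 0.5 0.1] q [ 0.34  0.99  0.29  1.8  -0.6   0.44 -0.07]
```

```bash
python3 -m handwheel '[[255,[0,0,-0.01],[0,0,0]],[255,[0,0,0],[0,0,0]],[255,[0,0,0],[0,0,0]],[255,[0,0,0],[0,0,0]],[255,[0,0,0],[0,0,0]],[255,[0,0,0],[0,0,0]],[255,[0,0,0],[0,0,0]],[255,[0,0,0],[0,0,0]]]'
```

```text
clock: 23.9
tool_pos: [0.4568, -0.2803, 0.0329]
tool_rot: [-0.0, 0.976, 0.217, -0.0]
contact_force: [0.1, 0.2, -0.0]
finger_gap: 0.657
```

```bash
python3 -m handwheel '[[255,[0,0,-0.007],[0,0,0]],[255,[0,0,0],[0,0,0]],[255,[0,0,0],[0,0,0]],[255,[0,0,0],[0,0,0]],[255,[0,0,0],[0,0,0]],[255,[0,0,0],[0,0,0]],[255,[0,0,0],[0,0,0]],[255,[0,0,0],[0,0,0]]]'
```

```text
clock: 24.7
tool_pos: [0.4568, -0.2803, 0.0324]
tool_rot: [-0.0, 0.976, 0.217, 0.0]
contact_force: [-1.6, 0.8, 6.6]
finger_gap: 0.656
```

Contact at 6.6 N; release, rise, check.

```bash
python3 -m handwheel '[[80,[0,0,0],[0,0,0]],[70,[0,0,0],[0,0,0]],[50,[0,0,0],[0,0,0]],[0,[0,0,0],[0,0,0]],[0,[0,0,0],[0,0,0]],[0,[0,0,0.1],[0,0,0]],[0,[0,0,0.3],[0,0,0]],[0,[0,0,0.4],[0,0,0]]]'
python3 -m handwheel '[[0,[0,0,0.4],[0,0,0]],[0,[0,0,0.3],[0,0,0]],[0,[0,0,0],[0,0,0]],[0,[0,0,0],[0,0,0]],[0,[0,0,0],[0,0,0]],[0,[0,0,0],[0,0,0]],[0,[0,0,0],[0,0,0]],[0,[0,0,0],[0,0,0]]]'
python3 - <<'E'
from h import *
st()
snap('wrist','w10');z=load('w10');C=cloud(z)
top(C,.456,-.28,.051,.06);top(C,.46,-.28,.026,.036,.1)
E
```

```text
clock: 25.5
tool_pos: [0.4561, -0.28, 0.1129]
tool_rot: [-0.001, 0.976, 0.216, -0.001]
contact_force: [0.4, -0.6, 0.4]
finger_gap: 0.999
clock: 26.3
tool_pos: [0.4567, -0.2803, 0.1818]
tool_rot: [-0.0, 0.976, 0.217, -0.0]
contact_force: [0.2, -0.5, -0.2]
finger_gap: 0.994
t 26.3 tcp [ 456.7 -280.3  181.8] jaw -64.98 tilt [-0.001  0.    -1.   ] gap 0.994 F [ 0.2 -0.5 -0.2] q [ 0.24  0.77  0.48  1.7  -0.47  0.79 -0.19]
2918 rect [ 456.1 -280.2] [57.1 57.2] 60.3 circ [ 456.  -280.3] 28.9 z 55.1
7573 rect [ 456.4 -280.7] [109.  103.5] 1.1 circ [ 456.4 -280.6] 73.2 z 29.1
```

View pics/w10.png

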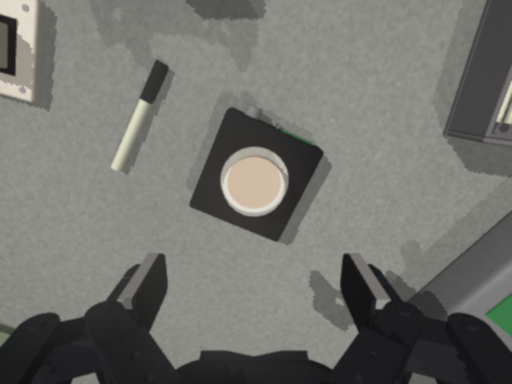

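```bash
python3 -m handwheel '[[0,[0.304,0.2115,0],[0,0,0]],[0,[0.304,0.2115,0],[0,0,0]],[0,[0.304,0.2115,0],[0,0,0]],[0,[0.304,0.2115,0],[0,0,0]],[0,[0.304,0.2115,0],[0,0,0]],[0,[0.304,0.2115,0],[0,0,0]],[0,[0,0,0],[0,0,0]],[0,[0,0,0],[0,0,0]]]'
python3 -m handwheel '[[0,[0,0,0],[0,0,0]],[0,[0,0,0],[0,0,0]],[0,[0,0,0],[0,0,0]],[0,[0,0,0],[0,0,0]],[0,[0,0,0],[0,0,0]],[0,[0,0,0],[0,0,0]],[0,[0,0,0],[0,0,0]],[0,[0,0,0],[0,0,0]]]'
python3 - <<'E'
from h import *
st()
snap('wrist','w11');z=load('w11');C=cloud(z)
top(C,.639,-.153,.025,.036)
m=(z['p'].max(2)>130)&(C[...,2]>.025)&(C[...,2]<.036)&(np.hypot(C[...,0]-.639,C[...,1]+.153)<.07);print('label',C[m].mean(0))
E
```

```text
clock: 27.15
tool_pos: [0.6391, -0.1531, 0.1816]
tool_rot: [-0.0, 0.976, 0.217, -0.0]
contact_force: [0.3, -0.7, -0.8]
finger_gap: 0.999
clock: 27.95
tool_pos: [0.6392, -0.1534, 0.1822]
tool_rot: [-0.0, 0.976, 0.217, -0.0]
contact_force: [0.5, 0.5, -0.1]
finger_gap: 0.999
t 27.95 tcp [ 639.2 -153.4  182.2] jaw -64.97 tilt [-0.  0. -1.] gap 0.999 F [ 0.5  0.5 -0.1] q [-0.03  0.95  0.54  1.22 -0.49  1.1  -0.58]
5897 rect [ 638.4 -153.8] [101.  62.] 24.9 circ [ 639.1 -153.8] 57.6 z 29.1
label [ 0.60202793 -0.1706903   0.02935486]
```

Box at (638.9,-153.6), label on the −155° end. Descend and grip.

```bash
python3 -m handwheel '[[0,[-0.003,-0.002,-0.35],[0,0,0]],[0,[0,0,-0.45],[0,0,0]],[0,[0,0,-0.4],[0,0,0]],[0,[0,0,-0.3],[0,0,0]],[0,[0,0,-0.2],[0,0,0]],[0,[0,0,-0.1],[0,0,0]],[60,[0,0,0],[0,0,0]],[100,[0,0,0],[0,0,0]]]'
python3 -m handwheel '[[255,[0,0,0],[0,0,0]],[255,[0,0,0],[0,0,0]],[255,[0,0,0],[0,0,0]],[255,[0,0,0],[0,0,0]],[255,[0,0,0],[0,0,0]],[255,[0,0,0],[0,0,0]],[255,[0,0,0.1],[0,0,0]],[255,[0,0,0.1],[0,0,0]]]'
python3 -c "
from h import *
st()"
```

```text
clock: 28.8
tool_pos: [0.6395, -0.1539, 0.0034]
tool_rot: [0.0, 0.976, 0.217, 0.001]
contact_force: [-0.6, -0.3, 2.0]
finger_gap: 0.713
clock: 29.6
tool_pos: [0.639, -0.1536, 0.0232]
tool_rot: [0.0, 0.976, 0.217, 0.0]
contact_force: [-0.6, -0.8, -1.7]
finger_gap: 0.709
t 29.6 tcp [ 639.  -153.6   23.2] jaw -64.97 tilt [ 0.  0. -1.] gap 0.709 F [-0.6 -0.8 -1.7] q [ 0.    1.15  0.45  1.32 -0.59  0.8  -0.5 ]
```

```bash
python3 -m handwheel '[[255,[0,0,0.3],[0,0,0]],[255,[0,0,0.35],[0,0,0]],[255,[0,0,0.35],[0,0,0]],[255,[0,0,0],[0,0,0]],[255,[-0.004,0.155,0],[0,0,0.092]],[255,[-0.004,0.155,0],[0,0,0.092]],[255,[-0.004,0.155,0],[0,0,0.092]],[255,[-0.004,0.155,0],[0,0,0.092]]]'
python3 -m handwheel '[[255,[-0.004,0.155,0],[0,0,0.092]],[255,[-0.004,0.155,0],[0,0,0.092]],[255,[-0.004,0.155,0],[0,0,0.092]],[255,[-0.004,0.155,0],[0,0,0.092]],[255,[-0.004,0.155,0],[0,0,0.092]],[255,[-0.004,0.155,0],[0,0,0.092]],[255,[-0.004,0.155,0],[0,0,0.092]],[255,[-0.004,0.155,0],[0,0,0.092]]]'
python3 -m handwheel '[[255,[-0.004,0.155,0],[0,0,0.092]],[255,[-0.004,0.155,0],[0,0,0.092]],[255,[-0.004,0.155,0],[0,0,0.092]],[255,[-0.004,0.155,0],[0,0,0.092]],[255,[-0.004,0.155,0],[0,0,0.092]],[255,[-0.004,0.155,0],[0,0,0.092]],[255,[-0.004,0.155,0],[0,0,0.092]],[255,[-0.004,0.155,0],[0,0,0.092]]]'
python3 -m handwheel '[[255,[0,0,0],[0,0,0]],[255,[0,0,0],[0,0,0]],[255,[0,0,0],[0,0,0]],[255,[0,0,0],[0,0,0]],[255,[0,0,0],[0,0,0]],[255,[0,0,0],[0,0,0]],[255,[0,0,0],[0,0,0]],[255,[0,0,0],[0,0,0]]]'
python3 - <<'E'
from h import *
st()
snap('wrist','w12');z=load('w12');C=cloud(z)
top(C,.632,.156,.13,.16,.08)
E
```

```text
clock: 30.4
tool_pos: [0.6371, -0.0909, 0.1224]
tool_rot: [-0.0, 0.873, 0.489, -0.0]
contact_force: [-0.5, 0.1, -1.8]
finger_gap: 0.714
clock: 31.2
tool_pos: [0.6339, 0.033, 0.1224]
tool_rot: [0.0, 0.464, 0.886, -0.0]
contact_force: [-0.5, 0.2, -2.1]
finger_gap: 0.716
clock: 32.0
tool_pos: [0.6308, 0.1568, 0.1223]
tool_rot: [0.0, -0.096, 0.995, -0.0]
contact_force: [-0.5, -1.4, -2.3]
finger_gap: 0.709
clock: 32.8
tool_pos: [0.6309, 0.1564, 0.1222]
tool_rot: [0.0, -0.093, 0.996, -0.0]
contact_force: [-0.2, 0.1, -2.5]
finger_gap: 0.711
t 32.8 tcp [630.9 156.4 122.2] jaw 100.62 tilt [ 0. -0. -1.] gap 0.711 F [-0.2  0.1 -2.5] q [-0.2   0.96 -0.22  1.3   0.23  0.91  1.29]
28133 rect [626.7 156.3] [94.  88.7] 10.6 circ [627.  156.7] 55.6 z 147.8
```

View pics/w12.png

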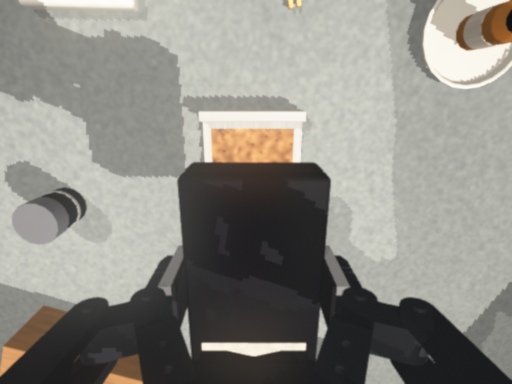

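```bash
python3 -m handwheel '[[255,[0.007,-0.005,-0.2],[0,0,0]],[255,[0,0,-0.3],[0,0,0]],[255,[0,0,-0.25],[0,0,0]],[255,[0,0,-0.2],[0,0,0]],[255,[0,0,-0.1],[0,0,0]],[255,[0,0,-0.06],[0,0,0]],[255,[0,0,0],[0,0,0]],[255,[0,0,0],[0,0,0]]]'
python3 -m handwheel '[[255,[0,0,-0.015],[0,0,0]],[255,[0,0,0],[0,0,0]],[255,[0,0,0],[0,0,0]],[255,[0,0,0],[0,0,0]],[255,[0,0,0],[0,0,0]],[255,[0,0,0],[0,0,0]],[255,[0,0,0],[0,0,0]],[255,[0,0,0],[0,0,0]]]'
python3 -c "
from h import *
st()"
```

```text
clock: 33.65
tool_pos: [0.6321, 0.1561, 0.0121]
tool_rot: [0.001, -0.093, 0.996, 0.0]
contact_force: [0.8, 0.1, -1.8]
finger_gap: 0.711
clock: 34.45
tool_pos: [0.6316, 0.1559, 0.0097]
tool_rot: [-0.0, -0.093, 0.996, -0.0]
contact_force: [0.7, -0.8, -1.2]
finger_gap: 0.713
t 34.45 tcp [631.6 155.9   9.7] jaw 100.63 tilt [ 0. -0. -1.] gap 0.713 F [ 0.7 -0.8 -1.2] q [-0.21  1.11 -0.19  1.34  0.27  0.71  1.26]
```

```bash
python3 -m handwheel '[[255,[0,0,-0.01],[0,0,0]],[255,[0,0,0],[0,0,0]],[255,[0,0,0],[0,0,0]],[255,[0,0,0],[0,0,0]],[255,[0,0,0],[0,0,0]],[255,[0,0,0],[0,0,0]],[255,[0,0,0],[0,0,0]],[255,[0,0,0],[0,0,0]]]'
```

```text
clock: 35.25
tool_pos: [0.6316, 0.1559, 0.0087]
tool_rot: [0.0, -0.093, 0.996, -0.0]
contact_force: [-0.8, 0.8, -2.5]
finger_gap: 0.714
```

```bash
python3 -m handwheel '[[255,[0,0,-0.007],[0,0,0]],[255,[0,0,0],[0,0,0]],[255,[0,0,0],[0,0,0]],[255,[0,0,0],[0,0,0]],[255,[0,0,0],[0,0,0]],[255,[0,0,0],[0,0,0]],[255,[0,0,0],[0,0,0]],[255,[0,0,0],[0,0,0]]]'
```

```text
clock: 36.05
tool_pos: [0.6317, 0.1559, 0.0084]
tool_rot: [0.0, -0.093, 0.996, -0.0]
contact_force: [-2.3, -1.1, 5.7]
finger_gap: 0.709
```

Contact; release, rise, and check everything.

```bash
python3 -m handwheel '[[68,[0,0,0],[0,0,0]],[58,[0,0,0],[0,0,0]],[40,[0,0,0],[0,0,0]],[0,[0,0,0],[0,0,0]],[0,[0,0,0],[0,0,0]],[0,[0,0,0.1],[0,0,0]],[0,[0,0,0.3],[0,0,0]],[0,[0,0,0.4],[0,0,0]]]'
python3 -m handwheel '[[0,[0,0,0.4],[0,0,0]],[0,[0,0,0.4],[0,0,0]],[0,[0,0,0.2],[0,0,0]],[0,[0,0,0],[0,0,0]],[0,[0,0,0],[0,0,0]],[0,[0,0,0],[0,0,0]],[0,[0,0,0],[0,0,0]],[0,[0,0,0],[0,0,0]]]'
python3 - <<'E'
from h import *
st()
snap('wrist','w13');snap('scene','sc13');snap('side','sd13')
C=cloud(load('w13'));top(C,.632,.156,.030,.04,.08);top(C,.567,.144,.017,.026,.06)
for f in('sc13','sd13'):
    C=cloud(load(f));print(f)
    for a in((.632,.156,.030,.042,.08),(.476,.298,.05,.065,.04),(.469,-.004,.038,.046,.04),(.456,-.28,.051,.06,.04),(.678,-.01,.04,.05,.03)): top(C,*a)
I=lambda f:cv2.imread(f'pics/{f}.png')
cv2.imwrite('pics/v13.png',cv2.hconcat([cv2.resize(I('w13')[:330],(390,251)),cv2.resize(I('sc13')[140:280,120:400],(400,251))]))
E
```

```text
clock: 36.85
tool_pos: [0.6309, 0.1558, 0.0884]
tool_rot: [-0.001, -0.093, 0.996, -0.0]
contact_force: [-0.5, -0.7, 1.5]
finger_gap: 1.002
clock: 37.65
tool_pos: [0.6314, 0.1559, 0.1874]
tool_rot: [-0.0, -0.093, 0.996, -0.0]
contact_force: [0.2, 0.2, -0.3]
finger_gap: 1.0
t 37.65 tcp [631.4 155.9 187.4] jaw 100.63 tilt [-0.001 -0.    -1.   ] gap 1.0 F [ 0.2  0.2 -0.3] q [-0.19  0.88 -0.24  1.23  0.21  1.06  1.31]
5901 rect [631.3 156.4] [101.   62.1] 10.6 circ [630.9 156.1] 57.7 z 34.1
798 rect [572.4 144.7] [20.3 83. ] 10.7 circ [569.3 144.1] 41.5 z 20.9
sc13
769 rect [634.1 155.9] [103.9  62.5] 10.7 circ [632.5 157.2] 58.6 z 36.1
43 rect [476.3 298.7] [15.  20.8] 64.9 circ [475.6 297.4] 10.5 z 59.3
128 rect [471.2  -4. ] [41.6 35.7] 10.9 circ [471.2  -4.2] 27.3 z 43.1
207 rect [ 458.2 -280.2] [58.7 56.1] 18.7 circ [ 457.3 -279. ] 30.2 z 57.2
146 rect [679.2  -9.9] [34.7 36.1] 81.8 circ [678.6 -10.8] 19.9 z 47.1
sd13
540 rect [632.5 156.3] [102.2  66.6] 10.9 circ [631.4 155.1] 56.5 z 35.4
28 rect [475.6 297.8] [15.2 17. ] 9.3 circ [475.1 297.6] 9.0 z 58.7
203 rect [469.3  -4.4] [38.9 39.1] 8.0 circ [469.3  -4.6] 25.7 z 42.4
709 rect [ 456.9 -280.6] [56.9 55.3] 72.3 circ [ 456.5 -279.9] 29.5 z 56.5
130 rect [677.3  -9.7] [35.  34.3] 76.0 circ [678.9 -10.1] 18.8 z 46.2
```

View pics/v13.png

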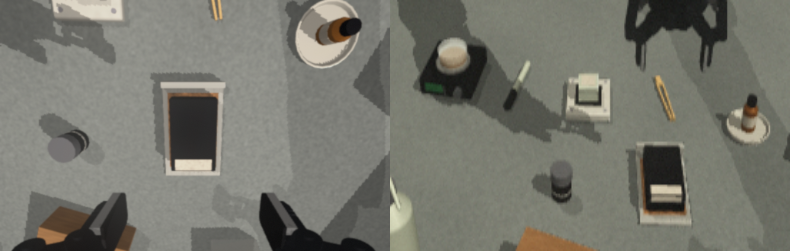

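Every object is on the middle of its place: the label is at the open end, the canister hasn't moved, and the gripper is clear.

```bash
python3 -c "
from rig import job_done
print(job_done())"
```

```text
the job is handed in; nothing more can be done
None
```

I took the stack apart from the top down, and all four things are standing in their places. I handed the job in at about 38 s of the 128 s allowed.

| Object | Place | Last check, offset from the middle |
|---|---|---|
| Oil bottle | Saucer | Under 1 mm |
| Coverslip box | Square pad | About 1 mm, 1° or less out of square |
| Culture dish | Warmer disc | Under 1 mm |
| Slide box | Aluminium stand | Under 1 mm, yaw within about 0.1° |

The slide box's label is at the open end, and the gripper was well clear and touching nothing at hand-in. The canister still stands at about (0.678, -0.010), within the cameras' accuracy of where it started.

- **Hard contact:** while I lowered the coverslip box, the wrist force briefly read 45 N. I backed off to 17 N and then released it. The box was pressing on the pad, not the gripper's body, so neither limit should have been broken. The other three touched down at 5–7 N.
- **Disagreements:** the scene camera places most things about 2 mm further out in x than the wrist camera, which is within its stated calibration. The side camera read the coverslip box's yaw as 8°, where the other two gave about 10.8° and the pad is about 9.8°. That reading is coarse, so I left the box as it was.

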